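# Roll down the wrap label on a tub on the turntable

### The arm

A 6-joint arm with a two-finger parallel gripper is mounted at the origin on the work surface. World frame = base frame: x ahead of the robot, y to its left, z up, the work surface at z = 0. Lengths are in m, angles in degrees, forces in N, time in s.
With the tool pointing down it reaches from about 0.375 to 0.9 m from the base axis. Payload 3.1 kg.
Tool frame: the origin (TCP) lies between the finger pads, 19 mm behind the fingertips; this is the grasp point; z points along the fingers, y is the line along which they close (so a half turn about z gives the same grasp; the last joint's range is limited). The gripper opens to 87 mm and grips with 3 to 60 N. Pads are 19 mm wide; open, the fingers measure 117 mm over their backs; the gripper's body (75 mm by 190 mm) begins 51 mm behind the grasp point.
Start: joints at [58.413, 30.224, 82.088, -0, 67.689, -10.227], TCP at [0.228, 0.582, 0.241] pointing down, gripper open.
Joint ranges: [-176.69, 176.69], [-43.24, 126.21], [12.49, 139.97], [-82, 262], [0, 151.66], [-163.58, 163.58]. Speed limits (degrees/s): [159.86, 159.86, 180, 180, 180, 180].

### API

Orientations are given as a 3x3 rotation matrix whose columns are the frame's x, y, z axes.
In Python, from rig import bot, viewer, workorder, models gives the robot as it stands.
- The arm moves only by the shell command python3 -m jog 'ROWS'. ROWS is JSON, a list of rows, each a list of 7 numbers: the opening, from 0 (shut) to 1 (fully open), then the shift along the tool's x, y, z in m, then the turn, a rotation vector about the tool's x, y, z in degrees. In form: [[claw, x, y, z, ax, ay, az], ...]. A call has 1 to 20 rows; each row is the pose to reach, as a shift and turn from the pose commanded when the call began, along the tool's axes at that moment; what a row does not reach only later rows make up. A row lasts 1/8 s, in which the tool goes at most 62.5 mm and 10.7 degrees, less where a joint would pass 70% of its speed; a pose out of reach is approached as far as the arm can. A call with a gripper value outside its range is refused whole. The fingers move at their own pace and stop on an object; the grip force is fixed at half the most. Time passes only in rows, so rows that repeat a pose let the fingers close. It gives the time, the measured TCP pose, the force, the opening and the grip force at its end, in the units of the state.
- bot.read_state(): the state, without advancing time (a new reading comes with each control period).
- viewer.capture(name): name is "scene" or "top"; returns (picture, depth): 400x640x3 uint8, blue, green, red; 400x640 float32, m along the optical axis (not along the pixel's ray), 0 where there is no reading.
- viewer.camera_info(name): a dict with "fx", "fy", "cx", "cy" (pixels), "world_to_cam" (4x4, takes a point from world to camera coordinates). Camera axes: x right, y down, z forward; pixel columns grow to the right and rows downward; lengths in m; the calibration is good to about 2 mm. A picture is of the moment at which its call begins. camera_info takes no time and is no camera call.
- workorder.hand_in(): hands the job in; it is judged then, once.
Trained networks look in the newest picture that a camera, given by its name, has taken for a name from the list of things; names that differ only in an ending like _2 or _b are one class to them, and where a whole thing is asked for, a point or a joint stands for the part that bears it (a point fixed in the world has none). Each returns a list of dicts, best first, with "p" (0 to 1); they miss things now and then, are a little off and sometimes report something else, mostly with a low value. They report only what shows in the picture. A call takes as long as a camera call. They do not tell look-alikes from the thing itself.
- models.outline_of(camera, thing): "mask" (400x640 bool, what is visible of it).
- models.tip_of(camera, thing): "xyz" ([x, y, z] in m, in world coordinates, good to about 4 mm: a listed point, or the origin of a listed thing).
The state is a dict: "time_s": time; "joint_positions": joint angles; "qvel": joint speeds; "tau": joint torques, N m; "position": TCP position; "tcp_rot": TCP orientation; "force": force on the tool from outside, world axes, zero at the start; "moment": the same for the moment, N m; "opening": opening from 0.0 (shut) to 1.0 (fully open); "grasp_force": force on a finger pad.
Only numpy, scipy, OpenCV 4.12 (cv2) and the standard library are available. Lean on these libraries where they do the work, as an engineer would, in place of code of your own. Each camera call takes 0.05 s, during which the arm holds its last target. There are 200 camera calls.

### The job

Take the hand roller from its pot and roll down the brown seal label that wraps round one corner of the white tub: hold the roller upright and level with the label, press it on the start edge (middle of the long side) for half a second, go in one unbroken stroke round the corner to the end edge (middle of the short side) and press there for half a second, bearing on the label with about 5 N, between 2 and 9 N, all the way. The tub stands on a free-running turntable and turns away as you press: follow it without lifting off, do not spin it, touch it with the roller only, and leave the other things alone. Finish still holding the roller, raised clear of the bench and well off to the side of the tub, with the turntable standing still.

Things in the scene. Friction and masses are not known exactly. Their poses are not given: they have to be found in the camera images.
- tub: white straight-walled tub fixed on the turntable disc: rounded rectangle 170 mm along x, 230 along y, corner radius 40, 122 high with lid, 4.6 kg; origin under its centre on the turning axis. Brown seal label on the wall, 58 to 120 above the origin, folded 14 over the lid's edge; it runs 183 mm from y = 0 on the long side x = -85 along +y, round the -x +y corner to x = 0 on the short side y = +115
- turntable (a joint): turntable angle, rad, counterclockwise from above; the tub turns with it. Dark steel disc 340 mm across, its top 50 mm above the bench. Disc and tub: 0.20 kg m2 about the axis; bearing drag 0.4 N m per rad/s plus 0.03 N m dry friction; no spring or detent. Pushed off the middle of a flat, the tub turns so that the pushed part backs away
- roller: hand roller upright in the pot, 0.3 kg: rubber sleeve 44 mm across (0 to 60 mm above the origin) turning freely on the tool's long axis, steel collar 36 mm across (64 to 74), square wooden handle 30 x 30 mm (74 to 118) with faces square to x and y. Origin at the centre of its lower end, z towards the handle
- roller_mid (a point): point on the roller's axis at the middle of the rubber sleeve, 30 mm above the roller's lower end; 22 mm from whatever the sleeve touches. On the label it belongs 85 mm above the tub's origin (within 15 mm)
- roller_grip (a point): point on the roller's axis inside the handle, 100 mm above the lower end, a good place for the TCP: the fingers then pass above the tub's lid when the sleeve is level with the label
- pot: fixed steel cup that the roller stands in, 84 mm across, 45 mm high, floor 4 mm thick; origin under its centre
- label_0 (a point): point on the face of the label 85 mm up (above the tub's origin), the start edge, middle of the long side; moves with the tub
- label_1 (a point): point on the face of the label 85 mm up (above the tub's origin), 1/6 of the way along the label; moves with the tub
- label_2 (a point): point on the face of the label 85 mm up (above the tub's origin), 2/6 of the way along the label; moves with the tub
- label_3 (a point): point on the face of the label 85 mm up (above the tub's origin), 3/6 of the way along the label; moves with the tub
- label_4 (a point): point on the face of the label 85 mm up (above the tub's origin), 4/6 of the way along the label; moves with the tub
- label_5 (a point): point on the face of the label 85 mm up (above the tub's origin), 5/6 of the way along the label; moves with the tub
- label_6 (a point): point on the face of the label 85 mm up (above the tub's origin), the end edge, middle of the short side; moves with the tub
- corner (a point): centre of the 40 mm rounding of the corner that the label goes round, inside the tub, 85 mm above its origin
- cup_a: paper drink cup with black lid, 78 mm across, 106 mm high, standing; bystander; origin under its centre
- cup_b: like cup_a; bystander; origin under its centre
- cup_c: like cup_a; bystander; origin under its centre
- label_roll: roll of labels standing on end, 100 mm across, 60 mm high; bystander; origin under its centre
Not all that is in view belongs to the job. Of the things that look like the roller, the largest one is meant.

How it is judged (in metres and radians):
On the way, in this order (a step that is already met when the one before it is completed fails the run):
1. the upright roller bears on the label with 2 to 9 N at its start edge on the long side (horizontal distance between roller_mid and label_0 below 0.026 m and contact force between roller and tub between 2 and 9 N and z of roller_mid in the frame of tub between 0.07 and 0.1 m and angle between roller's own z axis and vertical below 0.25 rad), for 0.4 s.
2. the upright roller bears on the label with 2 to 9 N at the first part of the long side (horizontal distance between roller_mid and label_1 below 0.026 m and contact force between roller and tub between 2 and 9 N and z of roller_mid in the frame of tub between 0.07 and 0.1 m and angle between roller's own z axis and vertical below 0.25 rad), for 0.1 s.
3. the upright roller bears on the label with 2 to 9 N at the end of the long side's flat (horizontal distance between roller_mid and label_2 below 0.026 m and contact force between roller and tub between 2 and 9 N and z of roller_mid in the frame of tub between 0.07 and 0.1 m and angle between roller's own z axis and vertical below 0.25 rad), for 0.1 s.
4. the upright roller bears on the label with 2 to 9 N at the first half of the corner (horizontal distance between roller_mid and label_3 below 0.026 m and contact force between roller and tub between 2 and 9 N and z of roller_mid in the frame of tub between 0.07 and 0.1 m and angle between roller's own z axis and vertical below 0.25 rad), for 0.1 s.
5. the upright roller bears on the label with 2 to 9 N at the second half of the corner (horizontal distance between roller_mid and label_4 below 0.026 m and contact force between roller and tub between 2 and 9 N and z of roller_mid in the frame of tub between 0.07 and 0.1 m and angle between roller's own z axis and vertical below 0.25 rad), for 0.1 s.
6. the upright roller bears on the label with 2 to 9 N at the beginning of the short side (horizontal distance between roller_mid and label_5 below 0.026 m and contact force between roller and tub between 2 and 9 N and z of roller_mid in the frame of tub between 0.07 and 0.1 m and angle between roller's own z axis and vertical below 0.25 rad), for 0.1 s.
7. the upright roller bears on the label with 2 to 9 N at its end edge on the short side (horizontal distance between roller_mid and label_6 below 0.026 m and contact force between roller and tub between 2 and 9 N and z of roller_mid in the frame of tub between 0.07 and 0.1 m and angle between roller's own z axis and vertical below 0.25 rad), for 0.4 s.
At the end, for the whole second after the job is handed in: All seven label points were passed in order by the upright roller (0.25 rad) at 2 to 9 N, 0.4 s at the two end edges; finally it is held in the gripper, 80 mm or more above the bench and over 150 mm from the tub's centre, out of its pot, with the turntable slower than 0.08 rad/s (contact force between roller and tub below 0.05 N and velocity of joint turntable between -0.08 and 0.08 rad/s and horizontal distance between roller_mid and tub above 0.15 m and height (world z) of roller_mid above 0.08 m and contact force between the fingers and roller above 3 N and contact force between roller and pot below 0.05 N); the arm keeps its last pose, push and grip.
It fails at once if the roller presses the tub with more than 14 N (contact force between roller and tub above 14 N).
It fails at once if the roller comes off the label (a gap of 2 mm) between its two end edges ((horizontal distance between roller_mid and label_1 below 0.028 m or horizontal distance between roller_mid and label_2 below 0.028 m or horizontal distance between roller_mid and label_3 below 0.028 m or horizontal distance between roller_mid and label_4 below 0.028 m or horizontal distance between roller_mid and label_5 below 0.028 m) and z of roller_mid in the frame of tub below 0.12 m and ((x of roller_mid in the frame of tub below -0.109 m and y of roller_mid in the frame of tub below 0.075 m) or (x of roller_mid in the frame of tub below -0.045 m and y of roller_mid in the frame of tub above 0.075 m and horizontal distance between roller_mid and corner above 0.064 m) or (y of roller_mid in the frame of tub above 0.139 m and x of roller_mid in the frame of tub above -0.045 m))).
It fails at once if the tub is spun faster than 2 rad/s (velocity of joint turntable above 2 rad/s or velocity of joint turntable below -2 rad/s).
It fails at once if the fingers or the arm touch the tub (contact force between any of the fingers, the arm and tub above 1 N).
It fails at once if a cup or the label roll is shifted (distance of any of cup_a, cup_b, cup_c, label_roll from where it was at the start of the episode above 0.02 m).
It also fails if it takes over 58 s, if anything falls off the work surface, if the arm or the gripper's body presses on something with over 40 N, if the wrist force passes 120 N, or if a joint passes its speed limit or range.

## Working session

There is one attempt and no reset: what is moved stays moved. The work goes in short steps, Python scripts to look and compute and a shell command to move; the robot and the scene stay as the last step left them, time stands still between calls to the robot, and variables do not carry over. Pictures are saved under pics/ and viewed, at most 10 in all, crops included, and the job is handed in when it is done.

```bash
mkdir -p pics; ls; python3 - <<'E'
from rig import bot, viewer, workorder, models
import cv2, numpy as np
s=bot.read_state(); print({k:np.round(v,3).tolist() for k,v in s.items()})
for c in("scene","top"):
    im,d=viewer.capture(c); cv2.imwrite(f"pics/{c}0.png",im)
    ci=viewer.camera_info(c); print(c,ci["fx"],ci["cx"],ci["cy"],np.round(ci["world_to_cam"],3).tolist())
    for t in ["tub","roller","roller_mid","roller_grip","pot","label_0","label_2","label_3","label_4","label_6","corner","cup_a","label_roll"]:
        r=models.tip_of(c,t); print(c,t,[(round(x["p"],2),np.round(x["xyz"],3).tolist()) for x in r])
E
```

```text
pics
{'time_s': 0.0, 'joint_positions': [58.411, 30.278, 82.156, -0.001, 67.688, -10.225], 'qvel': [-0.038, -0.067, 0.0, 0.024, 0.02, 0.014], 'tau': [-0.0, -44.004, -17.66, 0.063, 0.058, -0.0], 'position': [0.227, 0.581, 0.24], 'tcp_rot': [[-0.931, 0.364, -0.001], [0.364, 0.931, -0.002], [0.0, -0.002, -1.0]], 'force': [0.058, 0.638, -0.729], 'moment': [0.036, -0.022, -0.05], 'grasp_force': 0.0, 'opening': 1.002}
scene 491.435573484293 317.8641667422272 193.95566430040876 [[0.627, 0.779, 0.006, -0.28], [0.451, -0.356, -0.818, -0.132], [-0.635, 0.516, -0.575, 1.597], [0.0, 0.0, 0.0, 1.0]]
scene tub [(0.85, [0.586, 0.014, 0.046])]
scene roller [(0.77, [0.309, -0.348, -0.0]), (0.75, [0.487, -0.002, 0.137]), (0.69, [0.425, -0.318, -0.001]), (0.59, [0.422, -0.43, -0.001])]
scene roller_mid [(0.97, [0.425, -0.314, 0.029]), (0.7, [0.42, -0.426, 0.022]), (0.69, [0.313, -0.35, 0.024])]
scene roller_grip [(0.86, [0.423, -0.315, 0.107]), (0.73, [0.416, -0.427, 0.074]), (0.66, [0.308, -0.351, 0.074]), (0.44, [0.486, -0.002, 0.139])]
scene pot [(0.95, [0.422, -0.317, 0.002])]
scene label_0 [(0.94,
[... 2732 characters left out ...]
.003, 0.138])]
top label_4 [(0.91, [0.51, -0.023, 0.133]), (0.8, [0.482, 0.072, 0.138]), (0.77, [0.467, 0.02, 0.138]), (0.71, [0.464, 0.049, 0.135]), (0.67, [0.534, -0.047, 0.13]), (0.65, [0.484, -0.003, 0.138])]
top label_6 [(0.91, [0.51, -0.023, 0.133]), (0.8, [0.482, 0.072, 0.138]), (0.77, [0.467, 0.02, 0.138]), (0.71, [0.464, 0.049, 0.135]), (0.67, [0.534, -0.047, 0.13]), (0.65, [0.484, -0.003, 0.138])]
top corner [(0.85, [0.506, 0.035, 0.139]), (0.34, [0.45, 0.33, -0.003])]
top cup_a [(0.94, [0.657, -0.324, -0.003]), (0.83, [0.451, 0.331, -0.002]), (0.79, [0.666, 0.352, -0.004]), (0.55, [0.468, 0.02, 0.133])]
top label_roll [(0.82, [0.332, 0.348, -0.001]), (0.54, [0.468, 0.022, 0.135])]
```

View pics/scene0.png

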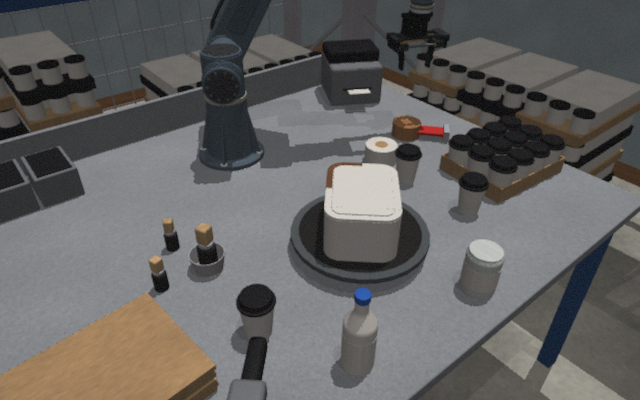

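View pics/top0.png

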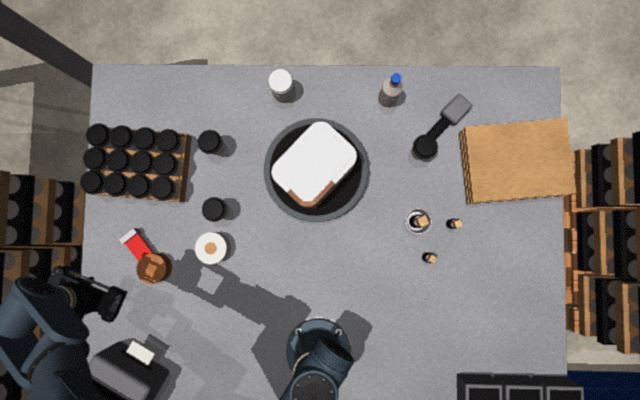

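The scene view shows the tub at (362,215) with the label on its far-left corner. The pot with the largest roller is at (207,250), with two smaller look-alikes at (170,235) and (158,275). In the top view the tub is at (313,165), the label on its lower-left corner, and the potted roller at (420,221).

```bash
cat >h.py <<'E'
import numpy as np, cv2
from scipy.optimize import least_squares
from rig import bot, viewer, models
def cloud(c,d,m):
    ci=viewer.camera_info(c); v,u=np.nonzero(m&(d>0)); z=d[v,u]
    P=np.c_[(u-ci["cx"])/ci["fx"]*z,(v-ci["cy"])/ci["fy"]*z,z,np.ones(len(z))]
    return (P@np.linalg.inv(ci["world_to_cam"]).T)[:,:3]
def lab(s):   # point and outward normal on the label, tub frame, s in m from the start edge
    if s<.075: return np.array([-.085,s]),np.array([-1.,0])
    a=(s-.075)/.04
    if a<np.pi/2:
        n=np.array([-np.cos(a),np.sin(a)]); return np.array([-.045,.075])+.04*n,n
    return np.array([-.045+s-.075-.02*np.pi,.115]),np.array([0,1.])
L=.12+.02*np.pi
LP=np.array([lab(L*i/6)[0] for i in range(7)])
def R2(t): return np.array([[np.cos(t),-np.sin(t)],[np.sin(t),np.cos(t)]])
def fit(P,p0):  # P: detected label points (any order), nearest assignment
    def f(p):
        Q=LP@R2(p[2]).T+p[:2]
        return (P[:,None]-Q[None])[np.arange(len(P)),np.linalg.norm(P[:,None]-Q[None],axis=2).argmin(1)].ravel()
    r=least_squares(f,p0,loss="soft_l1",f_scale=.004); return r.x,f(r.x)
E
python3 - <<'E'
from h import *
P=[]
for c in("scene","top"):
    im,d=viewer.capture(c)
    P+=[x["xyz"][:2] for x in models.tip_of(c,"label_0") if x["p"]>.6 and abs(x["xyz"][2]-.135)<.01]
    W=cloud(c,d,np.ones(d.shape,bool))
    lid=W[(np.hypot(W[:,0]-.587,W[:,1]-.014)<.13)&(W[:,2]>.165)&(W[:,2]<.185)]
    if len(lid): print(c,"lid",len(lid),np.median(lid[:,2]),cv2.minAreaRect((lid[:,:2]*1000).astype(np.float32)))
    near=W[(np.hypot(W[:,0]-.423,W[:,1]+.315)<.05)&(W[:,2]>.02)]
    zt=np.percentile(near[:,2],98); top=near[(near[:,2]>zt-.012)]
    print(c,"top z",zt,len(top),top.mean(0),np.ptp(top,0),cv2.minAreaRect((top[:,:2]*1000).astype(np.float32)))
    if c=="top":
        x,y=420,221; cv2.imwrite("pics/crop1.png",cv2.resize(im[y-40:y+60,x-50:x+70],None,fx=5,fy=5,interpolation=cv2.INTER_CUBIC))
P=np.array(P); r,e=fit(P,[.587,.014,np.radians(46)]); print(len(P),r[:2],np.degrees(r[2]),np.sqrt((e**2).mean()))
E
```

```text
scene lid 4223 0.17295268094828842 ((587.5921630859375, 15.017608642578125), (170.5594482421875, 235.7662353515625), 47.564544677734375)
scene top z 0.12376911769089265 170 [ 0.42983125 -0.31647631  0.12038032] [0.03521546 0.03535708 0.01472146] ((426.586669921875, -315.02410888671875), (30.78811264038086, 31.586956024169922), 26.527372360229492)
top lid 4326 0.17093512192644145 ((590.1974487304688, 16.698013305664062), (171.29904174804688, 230.5262451171875), 47.43382263183594)
top top z 0.12433663313809716 98 [ 0.42817965 -0.31197022  0.12065009] [0.03319149 0.03390213 0.01252771] ((427.8938293457031, -312.81982421875), (29.66806983947754, 29.322866439819336), 29.00581169128418)
11 [0.58881245 0.0167444 ] 47.196118143494736 0.00856328798169506
```

View pics/crop1.png

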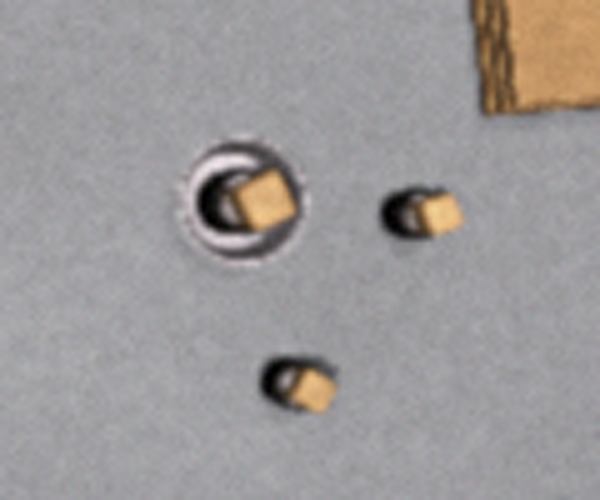

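The crop confirms the largest roller stands in the pot. Its handle top is at z≈0.122 in both views, it sits at (0.4265,-0.3145), and its faces are turned about 27.5°. I'm moving above it now.

```bash
python3 -m jog '[[1,-0.382,-0.368,0,0,0,10],[1,-0.382,-0.368,0,0,0,20],[1,-0.382,-0.368,0,0,0,30],[1,-0.382,-0.368,0,0,0,41],[1,-0.382,-0.368,0,0,0,41],[1,-0.382,-0.368,0,0,0,41],[1,-0.382,-0.368,0,0,0,41],[1,-0.511,-0.762,0,0,0,41],[1,-0.511,-0.762,0,0,0,41],[1,-0.511,-0.762,0,0,0,41],[1,-0.511,-0.762,0,0,0,41],[1,-0.511,-0.762,0,0,0,41],[1,-0.511,-0.762,0,0,0,41],[1,-0.511,-0.762,0.05,0,0,41],[1,-0.511,-0.762,0.05,0,0,41],[1,-0.511,-0.762,0.05,0,0,41],[1,-0.511,-0.762,0.05,0,0,41]]'
python3 - <<'E'
from h import *
for c in("scene","top"):
    im,d=viewer.capture(c); cv2.imwrite(f"pics/{c}2.png",im)
    for t in("roller","roller_grip"): print(c,t,[(round(x["p"],2),np.round(x["xyz"],3).tolist()) for x in models.tip_of(c,t)])
s=bot.read_state(); R=s["tcp_rot"]; print(s["time_s"],s["position"],np.degrees(np.arctan2(R[1][1],R[0][1])),s["joint_positions"],s["force"])
E
```

```text
time_s: 3.72
position: [0.4256, -0.3137, 0.1909]
tcp_rot: [[-0.463, 0.887, -0.001], [0.887, 0.463, 0.001], [0.002, -0.0, -1.0]]
force: [0.4, 0.8, 0.3]
opening: 0.999
grasp_force: 0.0
scene roller [(0.63, [0.423, -0.315, 0.002]), (0.61, [0.31, -0.346, -0.0]), (0.55, [0.421, -0.432, -0.002]), (0.5, [0.502, 0.095, 0.134])]
scene roller_grip [(0.88, [0.415, -0.426, 0.074]), (0.85, [0.424, -0.316, 0.105]), (0.72, [0.312, -0.35, 0.071])]
top roller [(0.65, [0.422, -0.315, 0.006])]
top roller_grip [(0.55, [0.508, -0.027, 0.136])]
4.025 [ 0.42627942 -0.31253072  0.19199524] 27.742712790928437 [-4.83711609e+01  2.67148255e+01  9.88589256e+01  3.31643932e-03
  5.43802661e+01 -7.61157989e+01] [ 0.14265528  0.32382146 -0.05158696]
```

```bash
python3 -m jog '[[1,0.001,0,0.045,0,0,0],[1,0.001,0,0.087,0,0,0],[1,0.001,0,0.087,0,0,0],[1,0.001,0,0.087,0,0,0],[0,0.001,0,0.087,0,0,0],[0,0.001,0,0.087,0,0,0],[0,0.001,0,0.087,0,0,0],[0,0.001,0,0.087,0,0,0],[0,0.001,0,0.087,0,0,0],[0,0.001,0,0.087,0,0,0],[0,0.001,0,0.087,0,0,0]]'
python3 -m jog '[[0,0,0,-0.02,0,0,0],[0,0,0,-0.05,0,0,0],[0,0,0,-0.08,0,0,0],[0,0,0,-0.101,0,0,0],[0,0,0,-0.101,0,0,0],[0,0,0,-0.101,0,0,0]]'
python3 - <<'E'
from h import *
for c in("scene","top"):
    im,d=viewer.capture(c)
    if c=="scene": cv2.imwrite("pics/crop3.png",cv2.resize(im[120:320,120:400],None,fx=2.5,fy=2.5))
    for t in("roller_mid","roller_grip"): print(c,t,[(round(x["p"],2),np.round(x["xyz"],3).tolist()) for x in models.tip_of(c,t)])
s=bot.read_state();  print(s)
E
```

```text
time_s: 5.4
position: [0.4255, -0.3128, 0.1042]
tcp_rot: [[-0.464, 0.886, -0.0], [0.886, 0.464, 0.0], [0.0, -0.0, -1.0]]
force: [-0.3, -0.2, -0.3]
opening: 0.349
grasp_force: 29.9
time_s: 6.15
position: [0.4248, -0.3121, 0.2041]
tcp_rot: [[-0.464, 0.886, -0.002], [0.886, 0.464, 0.002], [0.002, -0.001, -1.0]]
force: [0.2, 0.3, -4.7]
opening: 0.34
grasp_force: 29.9
scene roller_mid [(0.9, [0.42, -0.428, 0.022]), (0.8, [0.422, -0.311, 0.131]), (0.71, [0.31, -0.352, 0.026])]
scene roller_grip [(0.85, [0.422, -0.316, 0.207]), (0.77, [0.419, -0.425, 0.074]), (0.66, [0.312, -0.349, 0.072])]
top roller_mid [(0.7, [0.421, -0.312, 0.204]), (0.5, [0.425, -0.314, 0.134])]
top roller_grip [(0.4, [0.421, -0.31, 0.205])]
{'time_s': 6.45, 'joint_positions': array([-4.84582267e+01,  2.56633866e+01,  9.81864542e+01,  3.47020171e-06,
        5.62384129e+01, -7.60956608e+01]), 'qvel': array([ 0.06989519, -0.34663296, -0.23949702, -0.13097637,  0.1049914 ,
        0.10114838]), 'tau': array([ 5.95746300e-03, -3.85938835e+01, -1.51935178e+01, -1.49842672e-02,
        9.25957714e-02,  4.42289293e-04]), 'position': array([ 0.42524911, -0.31257217,  0.20449033]), 'tcp_rot': array([[-4.63874142e-01,  8.85900523e-01, -1.02144891e-03],
       [ 8.85899850e-01,  4.63875119e-01,  1.15291915e-03],
       [ 1.49519641e-03, -3.70092059e-04, -9.99998814e-01]]), 'force': array([-0.06327338, -0.21520411, -3.0313793 ]), 'moment': array([-0.06049942,  0.03476958,  0.00626528]), 'grasp_force': 29.940988897050147, 'opening': 0.3440131138915948}
```

View pics/crop3.png

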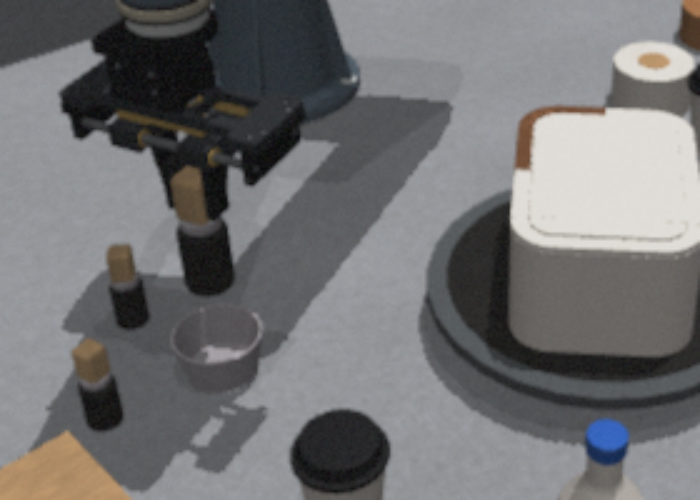

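The roller is held upright, clear of the pot. The pot is at crop (217,345) and the sleeve at (205,260). Next I go to a standoff 30 mm off the start edge and re-measure the tub.

```bash
python3 -m jog '[[0,0.03,0.03,0,0,0,-5],[0,0.07,0.07,0,0,0,-10],[0,0.11,0.11,0,0,0,-15],[0,0.145,0.145,0,0,0,-20],[0,0.165,0.165,0,0,0,-20],[0,0.169,0.169,0,0,0,-20],[0,0.169,0.169,0,0,0,-20],[0,0.169,0.169,0,0,0,-20]]'
python3 - <<'E'
from h import *
P=[];S=[]
for k in range(3):
  for c in("scene","top"):
    im,d=viewer.capture(c)
    q=[x["xyz"][:2] for x in models.tip_of(c,"label_0") if x["p"]>.5 and abs(x["xyz"][2]-.135)<.01]; P+=q
    W=cloud(c,d,np.ones(d.shape,bool))
    lid=W[(np.hypot(W[:,0]-.587,W[:,1]-.014)<.13)&(W[:,2]>.165)&(W[:,2]<.178)]
    print(c,"lid",len(lid),cv2.minAreaRect((lid[:,:2]*1000).astype(np.float32)))
    s=bot.read_state(); S.append(np.r_[s["position"],s["force"]])
    print(c,[np.round(x["xyz"],3).tolist() for t in("roller_mid","roller_grip") for x in models.tip_of(c,t) if x["xyz"][2]>.1])
P=np.array(P); r,e=fit(P,[.587,.014,np.radians(47)]); print(len(P),r[:2],np.degrees(r[2]),np.round(e.reshape(-1,2)*1000).tolist())
print(np.mean(S,0),np.std(S,0),s["time_s"]); R=s["tcp_rot"]; print(np.degrees(np.arctan2(R[1][1],R[0][1])))
E
```

```text
time_s: 7.45
position: [0.4967, -0.0858, 0.2052]
tcp_rot: [[-0.738, 0.675, -0.0], [0.675, 0.738, -0.0], [-0.0, -0.0, -1.0]]
force: [0.0, 0.5, -3.3]
opening: 0.342
grasp_force: 29.9
scene lid 4260 ((571.8206176757812, -1.0841522216796875), (216.19247436523438, 238.1738739013672), 47.850257873535156)
scene [[0.494, -0.089, 0.13], [0.495, -0.089, 0.211]]
top lid 3577 ((591.2371826171875, 17.47235107421875), (168.36587524414062, 230.80673217773438), 47.301170349121094)
top []
scene lid 4267 ((572.0863647460938, -1.472381591796875), (215.83021545410156, 237.76510620117188), 47.17532730102539)
scene [[0.496, -0.084, 0.131], [0.489, -0.002, 0.138], [0.501, 0.035, 0.138], [0.495, -0.088, 0.209]]
top lid 3568 ((591.3677978515625, 17.645309448242188), (168.6224822998047, 230.75039672851562), 47.28834533691406)
top []
scene lid 4253 ((570.8922729492188, -0.491180419921875), (215.6422576904297, 238.36961364746094), 47.321327209472656)
scene [[0.494, -0.086, 0.132], [0.496, -0.087, 0.208], [0.465, 0.048, 0.138]]
top lid 3559 ((591.3067016601562, 17.711715698242188), (168.48374938964844, 230.55026245117188), 47.225921630859375)
top []
32 [0.58810446 0.01686882] 47.24995336236817 [[-3.0, -1.0], [1.0, 1.0], [3.0, 3.0], [-2.0, -3.0], [-1.0, -6.0], [-0.0, 2.0], [-0.0, 5.0], [-2.0, -0.0], [-0.0, 0.0], [-3.0, 1.0], [-2.0, -0.0], [-1.0, 2.0], [2.0, 0.0], [1.0, 3.0], [-1.0, 3.0], [-2.0, -3.0], [2.0, 3.0], [5.0, -1.0], [1.0, -3.0], [0.0, -4.0], [0.0, -2.0], [2.0, 3.0], [1.0, 2.0], [2.0, 2.0], [-4.0, -4.0], [-0.0, -1.0], [3.0, 0.0], [0.0, 1.0], [2.0, 0.0], [-3.0, -3.0], [-0.0, 0.0], [1.0, -3.0]]
[ 0.49677534 -0.0849969   0.20524581  0.03217833 -0.02912288 -2.75817295] [5.99613560e-05 4.14155146e-04 1.23065849e-05 4.27963150e-01
 6.22097114e-01 5.02052991e-01] 8.55
47.64443349841378
```

```bash
cat > f.py <<'E'
from h import *
import sys
# average force via camera ticks (0.05 s each)
S=[]
for k in range(int(sys.argv[1])):
    s=bot.read_state(); S.append(np.r_[s["position"],s["force"],s["moment"]]); viewer.capture("top")
S=np.array(S); m=S.mean(0); R=np.array(s["tcp_rot"])
print("t",s["time_s"],"pos",np.round(m[:3],4),"F tool",np.round(R.T@m[3:6],2),"M tool",np.round(R.T@m[6:],3),"z",np.round(R[:,2],3))
E
python3 -m jog '[[0,0.0005,0.008,0,0,0,0],[0,0.0015,0.016,0,0,0,0],[0,0.0015,0.022,0,0,0,0],[0,0.0015,0.024,0,0,0,0]]'; python3 f.py 4
python3 -m jog '[[0,0,0.001,0,0,0,0],[0,0,0.002,0,0,0,0],[0,0,0.002,0,0,0,0]]'; python3 f.py 4
```

```text
time_s: 9.15
position: [0.5123, -0.0655, 0.2052]
tcp_rot: [[-0.739, 0.673, 0.0], [0.673, 0.739, -0.0], [-0.0, 0.0, -1.0]]
force: [-0.1, -1.2, -3.0]
opening: 0.342
grasp_force: 29.9
t 9.3 pos [ 0.5121 -0.0656  0.2052] F tool [-0.07  0.04  3.  ] M tool [ 0.023 -0.028 -0.001] z [-0. -0. -1.]
time_s: 9.72
position: [0.5133, -0.0645, 0.2053]
tcp_rot: [[-0.739, 0.674, 0.0], [0.674, 0.739, -0.0], [-0.0, 0.0, -1.0]]
force: [-0.1, -0.7, -3.4]
opening: 0.344
grasp_force: 29.9
t 9.875 pos [ 0.5132 -0.0645  0.2053] F tool [-0.24 -0.47  2.97] M tool [ 0.019 -0.031 -0.004] z [ 0. -0. -1.]
```

```bash

python3 -m jog '[[0,0,0.001,0,0,0,0],[0,0,0.001,0,0,0,0]]' >/dev/null; python3 f.py 4
python3 -m jog '[[0,0,0.001,0,0,0,0],[0,0,0.001,0,0,0,0]]' >/dev/null; python3 f.py 4
```

```text
t 10.325 pos [ 0.5139 -0.0637  0.2053] F tool [ 0.18 -0.07  2.97] M tool [ 0.009  0.015 -0.011] z [-0. -0. -1.]
t 10.775 pos [ 0.5146 -0.063   0.2053] F tool [-0.41 -0.49  3.3 ] M tool [0.042 0.002 0.021] z [-0. -0. -1.]
```

```bash

python3 -m jog '[[0,0,0.001,0,0,0,0],[0,0,0.001,0,0,0,0]]' >/dev/null; python3 f.py 4
python3 -m jog '[[0,0,0.001,0,0,0,0],[0,0,0.001,0,0,0,0]]' >/dev/null; python3 f.py 4
```

```text
t 11.225 pos [ 0.5153 -0.0623  0.2052] F tool [0.5  0.36 3.27] M tool [ 0.007 -0.004 -0.001] z [-0. -0. -1.]
t 11.675 pos [ 0.5155 -0.0618  0.2052] F tool [-0.68 -2.79  2.02] M tool [ 0.553 -0.02   0.005] z [-0.001 -0.001 -1.   ]
```

```bash
python3 f.py 4
python3 -m jog '[[0,0,0.0004,0,0,0,0],[0,0,0.0004,0,0,0,0],[0,0,0.0004,0,0,0,0]]' ; python3 f.py 6
```

```text
t 11.875 pos [ 0.5156 -0.0618  0.2052] F tool [-0.02 -3.16  1.29] M tool [ 0.679  0.002 -0.002] z [-0.001 -0.    -1.   ]
time_s: 12.3
position: [0.5157, -0.0617, 0.2052]
tcp_rot: [[-0.739, 0.673, -0.001], [0.673, 0.739, -0.001], [0.0, -0.002, -1.0]]
force: [-3.4, -4.5, -1.2]
opening: 0.348
grasp_force: 29.9
t 12.55 pos [ 0.5156 -0.0617  0.2052] F tool [-0.07 -5.22  0.86] M tool [ 1.114 -0.038 -0.013] z [-0.001 -0.001 -1.   ]
```

Start press is solid at about 5 N with K≈5 N/mm, and the moment makes a clean force gauge (F≈M/0.21). Next comes a planner/estimator for the stroke. It prints rows, I type them, and it refits after each call.

```bash
cat > plan.py <<'E'
import json,os,sys
from h import *
K,LV=5100.,.21; C=np.array([.5885,.0165]); DT=.005; RR=.022
P0=np.array([.40,.20,.03,.05,np.radians(47.3),0.,0.])   # b, I, dry, lag, th0, force scale offset(mm) cx, cy shift
SG=np.array([.06,.02,.015,.03,.005,.0005,.0005])
def geo(q):   # roller centre in tub frame -> s, penetration, outward normal
    c=np.array([-.045,.075])
    if q[1]<c[1]: return q[1],q[0]+.085+RR,np.array([-1.,0])
    if q[0]<c[0]:
        v=q-c; r=np.hypot(*v); n=v/r; return .075+.04*np.arctan2(n[1],-n[0]),.062-r,n
    return .075+.02*np.pi+q[0]-c[0],.115+RR-q[1],np.array([0,1.])
def acc(th,w,F,q,n,b,I,fr):
    ct=q-RR*n; T=F*(ct[0]*-n[1]+ct[1]*n[0])
    d=T-b*w
    return 0. if (abs(w)<1e-3 and abs(d)<fr) else (d-fr*(np.sign(w) if abs(w)>=1e-3 else np.sign(d)))/I
def sim(cmds,p,x0):   # cmds: [(t,x,y)], linear between; returns states at each cmd time
    b,I,fr,lag,th,dx,dy=p; w=0.; a=np.array(x0[:2],float); out=[]
    cc=C+[dx,dy]; t=cmds[0][0]
    for (t0,*p0),(t1,*p1) in zip(cmds,cmds[1:]):
        n_=max(1,round((t1-t0)/DT)); h=(t1-t0)/n_
        for k in range(n_):
            g=np.array(p0)+(np.array(p1)-p0)*(k+1)/n_
            a=a+(g-a)*(1-np.exp(-h/max(lag,.002)))
            q=R2(th).T@(a-cc); s,pen,n=geo(q); F=K*max(pen,0)
            w+=h*acc(th,w,F,q,n,b,I,fr); th+=h*w
        out.append([t1,th,w,s,F,*a,np.arctan2(*(R2(th)@-n)[::-1])])
    return np.array(out)
def est(D):
    obs=D["obs"]; cm=D["cmds"]
    def res(p):
        S=sim(cm,p,cm[0][1:]); r=list((p-P0)/SG)
        for t,F,x,y in obs:
            k=np.abs(S[:,0]-t).argmin(); n=np.array([np.cos(S[k,7]),np.sin(S[k,7])]); e=np.array([x,y])-S[k,5:7]
            # measured position excludes the servo deflection: add about half of F/K
            e=e+n*F/K*.5
            r+=[(F-S[k,4])/.3,(e@n)/.0005,(e@[-n[1],n[0]])/.001]
        return r
    p=least_squares(res,P0,diff_step=1e-3,x_scale=SG).x if len(obs)>1 else P0
    return p,sim(cm,p,cm[0][1:])[-1] if len(cm)>1 else None
def vprof(s,v1,v2):
    return np.interp(s,[0,.06,.08,.125,.145,.3],[v1,v1,v2,v2,v1,v1])
def design(p,st,T,v1,v2,Ft,sv):
    b,I,fr,lag,_,dx,dy=p; th,w,s,F=st; cc=C+[dx,dy]; out=[]; t=0; F0=F
    while t<=T+.25:
        q,n=lab(s); pt=q+RR*n; Fd=Ft+(F0-Ft)*np.exp(-t/.2)
        Rm=R2(th); out.append([t,*(cc+Rm@(pt-n*Fd/K)),np.arctan2(*(Rm@-n)[::-1]),s,th,w])
        w+=DT*acc(th,w,Fd,pt,n,b,I,fr); th+=DT*w
        vd=min(vprof(s,v1,v2),3.0*max(L-s,0)); sv+=np.clip(vd-sv,-.15*DT,.12*DT); s+=sv*DT; t+=DT
    return np.array(out),sv
E
cat > sim0.py <<'E'
from plan import *
for v1,v2,Ft in((.045,.03,5),(.06,.04,5),(.06,.04,4.5)):
    o,_=design(P0,[P0[4],0,0,5],8,v1,v2,Ft,0)
    k=np.argmax(o[:,4]>L-.002); yaw=np.degrees(np.unwrap(o[:,3]))
    print(v1,v2,Ft,"t_end",o[k,0],"th",np.degrees(o[[k,-1],5]).round(),"wmax",np.abs(o[:,6]).max(),"yaw rate max/row",np.abs(np.diff(yaw)).max()/DT/8, "end",o[k,1:3],yaw[k])
    i=slice(0,k,50); print(np.c_[o[i,0],o[i,4]*1000,np.degrees(o[i,5]),o[i,6],o[i,1:3]*1000,yaw[i]].round(2))
E
python3 sim0.py
```

```text
0.045 0.03 5 t_end 5.27499999999991 th [-6. -5.] wmax 0.6906951029242452 yaw rate max/row 10.460157729130426 end [0.60046274 0.15200716] -95.88375280166674
[[ 0.0000e+00  0.0000e+00  4.7300e+01  0.0000e+00  5.1660e+02 -6.1420e+01
   4.7300e+01]
 [ 2.5000e-01  3.8200e+00  4.7300e+01  0.0000e+00  5.1379e+02 -5.8820e+01
   4.7300e+01]
 [ 5.0000e-01  1.4170e+01  4.7240e+01 -2.0000e-02  5.0611e+02 -5.1720e+01
   4.7240e+01]
 [ 7.5000e-01  2.5420e+01  4.6590e+01 -8.0000e-02  4.9717e+02 -4.3050e+01
   4.6590e+01]
 [ 1.0000e+00  3.6680e+01  4.4790e+01 -1.7000e-01  4.8742e+02 -3.2160e+01
   4.4790e+01]
 [ 1.2500e+00  4.7930e+01  4.1500e+01 -2.9000e-01  4.7734e+02 -1.7850e+01
   4.1500e+01]
 [ 1.5000e+00  5.9180e+01  3.6510e+01 -4.1000e-01  4.6808e+02  9.9000e-01
   3.6510e+01]
 [ 1.7500e+00  6.9590e+01  2.9700e+01 -5.4000e-01  4.6193e+02  2.4420e+01
   2.9700e+01]
 [ 2.0000e+00  7.8220e+01  2.1080e+01 -6.6000e-01  4.6102e+02  5.2990e+01
   1.6470e+01]
 [ 2.2500e+00  8.5760e+01  1.1340e+01 -6.9000e-01  4.6877e+02  8.5530e+01
  -4.0800e+00]
 [ 2.5000e+00  9.3260e+01  1.6500e+00 -6.5000e-01  4.8
[... 3653 characters left out ...]
0  1.0392e+02  1.2490e+01 -4.6000e-01  4.7486e+02  1.0956e+02
  -2.8940e+01]
 [ 2.5000e+00  1.1392e+02  6.8500e+00 -3.2000e-01  4.9469e+02  1.3165e+02
  -4.8900e+01]
 [ 2.7500e+00  1.2392e+02  3.6100e+00 -1.3000e-01  5.1446e+02  1.4455e+02
  -6.6470e+01]
 [ 3.0000e+00  1.3497e+02  3.1400e+00  5.0000e-02  5.3177e+02  1.4956e+02
  -8.2760e+01]
 [ 3.2500e+00  1.4899e+02  4.9500e+00  1.8000e-01  5.4305e+02  1.4919e+02
  -8.5050e+01]
 [ 3.5000e+00  1.6397e+02  7.7300e+00  1.9000e-01  5.5151e+02  1.4885e+02
  -8.2270e+01]
 [ 3.7500e+00  1.7402e+02  1.0180e+01  1.4000e-01  5.5577e+02  1.4892e+02
  -7.9820e+01]
 [ 4.0000e+00  1.7869e+02  1.1810e+01  8.0000e-02  5.5659e+02  1.4889e+02
  -7.8190e+01]]
```

```bash
cat > step.py <<'E'
# usage: step.py nrows v1 v2 Ft  : take in what was run, refit, propose the next rows
from plan import *
n,v1,v2,Ft=int(sys.argv[1]),*map(float,sys.argv[2:5])
s=bot.read_state(); R=np.array(s["tcp_rot"]); t=s["time_s"]
M=R.T@s["moment"]; F=np.hypot(M[0]-.02,M[1]+.01)/LV; x,y=s["position"][:2]
if not os.path.exists("D.json"):
    c0=C+R2(P0[4])@[-.107+F/K,.0005]
    D=dict(cmds=[[t-.1,*c0],[t,*c0]],obs=[[t,F,x,y]],pend=[],yaw=47.65,sv=0,pyaw=[])
else:
    D=json.load(open("D.json")); t0=D["cmds"][-1][0]
    rep=len(D["pend"]); print("dt",t-t0,"rows",rep)
    D["cmds"]+=[[t0+(t-t0)*(k+1)/rep,*q] for k,q in enumerate(D["pend"])]
    D["yaw"]=D["pyaw"][-1]; D["obs"].append([t,F,x,y]); D["sv"]=D["nsv"]
p,S=est(D); print("par b,I,dry,lag,th0,dx,dy",p.round(4))
for o in D["obs"][-1:]: print("meas F %.2f (tool F %s)  pos %.4f %.4f"%(F,(R.T@s["force"]).round(1),x,y),"yaw",np.degrees(np.arctan2(R[1,1],R[0,1])).round(1),"z",s["position"][2].round(4))
print("model F %.2f th %.1f w %.3f s %.1f mm act %.4f %.4f tilt"%(S[4],np.degrees(S[1]),S[2],S[3]*1e3,S[5],S[6]),R[:2,2].round(3),"j6",s["joint_positions"][5].round(0))
o,_=design(p,[S[1],S[2],S[3],S[4]],n/8,v1,v2,Ft,D["sv"])
c0=np.array(D["cmds"][-1][1:]); y0=np.radians(D["yaw"]); X=np.array([-np.sin(y0),np.cos(y0)]); Y=np.array([np.cos(y0),np.sin(y0)])
rows=[];pend=[];py=[];yw=D["yaw"]
for k in range(1,n+1):
    i=round(k/8/DT); d=o[i,1:3]+p[3]*(o[i+1,1:3]-o[i-1,1:3])/(2*DT)-c0
    r=[round(d@X,4),round(d@Y,4)]; yt=np.degrees(np.unwrap([y0,o[i,3]])[1]); yw+=np.clip(yt-yw,-9.5,9.5); az=round((D["yaw"]-yw)*2)/2
    rows.append([0,*r,0,0,0,az]); pend.append((c0+r[0]*X+r[1]*Y).tolist()); py.append(D["yaw"]-az)
i=round(n/8/DT); D["nsv"]=np.hypot(*(lab(o[i,4])[0]-lab(o[i-1,4])[0]))/DT
D["pend"],D["pyaw"]=pend,py; json.dump(D,open(sys.argv[5] if len(sys.argv)>5 else "D.json","w"))
print("end: s %.1f th %.1f w %.2f"%(o[i,4]*1e3,np.degrees(o[i,5]),o[i,6])); print("ROWS",json.dumps(rows))
E
time python3 step.py 4 .045 .03 5
```

```text
par b,I,dry,lag,th0,dx,dy [0.4    0.2    0.03   0.05   0.8255 0.     0.    ]
meas F 5.33 (tool F [-0.3 -5.6  0.5])  pos 0.5156 -0.0617 yaw 47.7 z 0.2052
model F 5.33 th 47.3 w 0.000 s 0.5 mm act 0.5163 -0.0610 tilt [-0.001 -0.001] j6 -67.0
end: s 14.7 th 47.2 w -0.02
ROWS [[0, 0.0017, -0.0, 0, 0, 0, 0.5], [0, 0.0053, -0.0, 0, 0, 0, 0.5], [0, 0.0108, 0.0, 0, 0, 0, 0.5], [0, 0.0167, 0.0001, 0, 0, 0, 0.5]]
real	0m0.868s
user	0m1.353s
sys	0m0.135s
```

```bash
python3 -m jog '[[0,0.0017,0,0,0,0,0.5],[0,0.0053,0,0,0,0,0.5],[0,0.0108,0,0,0,0,0.5],[0,0.0167,0.0001,0,0,0,0.5]]' >/dev/null; python3 step.py 2 .045 .03 4.8
```

```text
dt 0.5 rows 4
par b,I,dry,lag,th0,dx,dy [0.4    0.1999 0.0295 0.017  0.8252 0.     0.    ]
meas F 5.04 (tool F [-0.4 -4.9  0.6])  pos 0.5033 -0.0503 yaw 47.2 z 0.2052
model F 5.06 th 47.2 w -0.027 s 16.2 mm act 0.5045 -0.0502 tilt [-0.001 -0.001] j6 -65.0
end: s 27.5 th 46.3 w -0.10
ROWS [[0, 0.0064, 0.0001, 0, 0, 0, 0.5], [0, 0.0131, 0.0004, 0, 0, 0, 1.0]]
```

```bash
python3 -m jog '[[0,0.0064,0.0001,0,0,0,0.5],[0,0.0131,0.0004,0,0,0,1]]' >/dev/null; python3 step.py 2 .045 .03 4.8
```

```text
dt 0.25 rows 2
par b,I,dry,lag,th0,dx,dy [ 0.399   0.1992  0.0272  0.0079  0.8252  0.     -0.    ]
meas F 4.61 (tool F [-0.4 -5.3  2.4])  pos 0.4940 -0.0408 yaw 46.1 z 0.2053
model F 4.63 th 46.2 w -0.103 s 28.0 mm act 0.4949 -0.0407 tilt [-0.001 -0.001] j6 -64.0
end: s 39.2 th 44.1 w -0.19
ROWS [[0, 0.0075, 0.0006, 0, 0, 0, 1.0], [0, 0.0154, 0.0016, 0, 0, 0, 2.0]]
```

```bash
python3 -m jog '[[0,0.0075,0.0006,0,0,0,1],[0,0.0154,0.0016,0,0,0,2]]' >/dev/null; python3 step.py 2 .045 .03 4.8
```

```text
dt 0.25 rows 2
par b,I,dry,lag,th0,dx,dy [ 0.3818  0.1951  0.0254  0.0029  0.8267  0.     -0.    ]
meas F 4.21 (tool F [-0.2 -4.5  0.6])  pos 0.4840 -0.0286 yaw 44.1 z 0.2052
model F 4.32 th 43.8 w -0.206 s 39.4 mm act 0.4847 -0.0287 tilt [-0.001  0.   ] j6 -61.0
end: s 50.6 th 40.2 w -0.31
ROWS [[0, 0.0089, 0.0015, 0, 0, 0, 2.0], [0, 0.0182, 0.0037, 0, 0, 0, 4.0]]
```

```bash
python3 -m jog '[[0,0.0089,0.0015,0,0,0,2],[0,0.0182,0.0037,0,0,0,4]]' >/dev/null; python3 step.py 2 .045 .03 4.9
```

```text
dt 0.25 rows 2
par b,I,dry,lag,th0,dx,dy [ 0.3301  0.1883  0.0304  0.002   0.8266  0.     -0.    ]
meas F 3.64 (tool F [-0.  -3.7  1.5])  pos 0.4741 -0.0126 yaw 40.0 z 0.2052
model F 3.85 th 39.9 w -0.331 s 50.5 mm act 0.4747 -0.0131 tilt [-0.     0.001] j6 -55.0
end: s 61.7 th 34.4 w -0.44
ROWS [[0, 0.0106, 0.0029, 0, 0, 0, 3.0], [0, 0.0214, 0.0068, 0, 0, 0, 5.5]]
```

```bash
python3 -m jog '[[0,0.0106,0.0029,0,0,0,3],[0,0.0214,0.0068,0,0,0,5.5]]' >/dev/null; python3 step.py 2 .045 .03 5.3
```

```text
dt 0.25 rows 2
par b,I,dry,lag,th0,dx,dy [ 0.3199  0.1908  0.0301  0.002   0.8256  0.     -0.    ]
meas F 3.51 (tool F [-0.3 -3.4  0.3])  pos 0.4651 0.0084 yaw 34.5 z 0.2052
model F 3.65 th 34.0 w -0.478 s 61.5 mm act 0.4661 0.0077 tilt [-0.001  0.001] j6 -47.0
end: s 71.5 th 26.4 w -0.60
ROWS [[0, 0.0121, 0.0049, 0, 0, 0, 4.0], [0, 0.0237, 0.0111, 0, 0, 0, 8.0]]
```

```bash
python3 -m jog '[[0,0.0121,0.0049,0,0,0,4],[0,0.0237,0.0111,0,0,0,8]]' >/dev/null; python3 step.py 2 .045 .03 5.3
```

```text
dt 0.25 rows 2
par b,I,dry,lag,th0,dx,dy [ 0.3355  0.192   0.0312  0.002   0.8243  0.     -0.    ]
meas F 3.89 (tool F [-0.6 -4.5  1.3])  pos 0.4601 0.0345 yaw 26.5 z 0.2051
model F 3.37 th 26.0 w -0.636 s 71.2 mm act 0.4617 0.0335 tilt [-0.003  0.001] j6 -36.0
end: s 79.5 th 16.5 w -0.70
ROWS [[0, 0.0134, 0.0071, 0, 0, 0, 6.0], [0, 0.0274, 0.0163, 0, 0, 0, 15.5]]
```

```bash
python3 -m jog '[[0,0.0134,0.0071,0,0,0,6],[0,0.0274,0.0163,0,0,0,15.5]]' >/dev/null; python3 step.py 2 .045 .03 5
```

```text
dt 0.25 rows 2
par b,I,dry,lag,th0,dx,dy [ 3.631e-01  1.873e-01  2.820e-02  2.000e-03  8.255e-01 -1.000e-04
  1.000e-04]
meas F 2.92 (tool F [ 0.1 -3.1  2.3])  pos 0.4621 0.0667 yaw 10.8 z 0.205
model F 2.78 th 15.8 w -0.756 s 78.9 mm act 0.4640 0.0652 tilt [-0.003  0.002] j6 -16.0
end: s 86.4 th 5.6 w -0.69
ROWS [[0, 0.0162, 0.0085, 0, 0, 0, 9.5], [0, 0.0303, 0.0186, 0, 0, 0, 19.0]]
```

```bash
python3 -m jog '[[0,0.0162,0.0085,0,0,0,9.5],[0,0.0303,0.0186,0,0,0,19]]' >/dev/null; python3 step.py 2 .045 .03 5
```

```text
dt 0.25 rows 2
par b,I,dry,lag,th0,dx,dy [ 0.3817  0.1773  0.031   0.002   0.8251  0.     -0.    ]
meas F 3.10 (tool F [ 0.4 -3.1  1.3])  pos 0.4742 0.1007 yaw -8.3 z 0.2049
model F 2.88 th 5.2 w -0.730 s 86.4 mm act 0.4763 0.0986 tilt [-0.004  0.003] j6 7.0
end: s 93.9 th -4.2 w -0.61
ROWS [[0, 0.0165, 0.0078, 0, 0, 0, 9.5], [0, 0.0306, 0.0168, 0, 0, 0, 19.0]]
```

```bash
python3 -m jog '[[0,0.0165,0.0078,0,0,0,9.5],[0,0.0306,0.0168,0,0,0,19]]' >/dev/null; python3 step.py 2 .045 .03 5.5
```

```text
dt 0.25 rows 2
par b,I,dry,lag,th0,dx,dy [ 3.762e-01  1.780e-01  3.150e-02  2.000e-03  8.249e-01  1.000e-04
 -0.000e+00]
meas F 2.97 (tool F [-0.2 -3.2  1.9])  pos 0.4954 0.1293 yaw -27.3 z 0.2049
model F 3.11 th -4.8 w -0.655 s 93.6 mm act 0.4972 0.1266 tilt [-0.004  0.004] j6 29.0
end: s 101.1 th -13.1 w -0.53
ROWS [[0, 0.0161, 0.0064, 0, 0, 0, 9.5], [0, 0.0298, 0.014, 0, 0, 0, 19.0]]
```

```bash
python3 -m jog '[[0,0.0161,0.0064,0,0,0,9.5],[0,0.0298,0.014,0,0,0,19]]' >/dev/null; python3 step.py 2 .045 .03 5
```

```text
dt 0.25 rows 2
par b,I,dry,lag,th0,dx,dy [ 3.409e-01  2.093e-01  3.380e-02  4.000e-03  8.258e-01  9.000e-04
 -8.000e-04]
meas F 2.56 (tool F [-0.  -2.3  2.9])  pos 0.5223 0.1500 yaw -46.3 z 0.205
model F 3.62 th -11.7 w -0.524 s 103.5 mm act 0.5229 0.1468 tilt [-0.002  0.005] j6 50.0
end: s 111.0 th -18.3 w -0.39
ROWS [[0, 0.0146, 0.0046, 0, 0, 0, 9.5], [0, 0.027, 0.01, 0, 0, 0, 19.0]]
```

```bash
cat > step2.py <<'E'
# usage: step2.py nrows v1 v2 Ft [sthmm]: recursive estimator, anchored on the measured TCP and force
from plan import *
n,v1,v2,Ft=int(sys.argv[1]),*map(float,sys.argv[2:5]); PS=float(sys.argv[5]) if len(sys.argv)>5 else .01
b,I,fr,lag=.36,.195,.03,.005
s=bot.read_state(); R=np.array(s["tcp_rot"]); t=s["time_s"]
M=R.T@s["moment"]; F=np.hypot(M[0]-.02,M[1]+.01)/LV; x=np.array(s["position"][:2]); yaw=np.degrees(np.arctan2(R[1,1],R[0,1]))
def pen(th,cc,c): return geo(R2(th).T@(c-cc))
if os.path.exists("E.json"):
    E=json.load(open("E.json")); th,w,cc,a,sv=E["th"],E["w"],np.array(E["cc"]),np.array(E["c"]),E["sv"]
    k_=len(E["pend"]); h=.0025; m=round((t-E["t"])/k_/h); p0=a
    if t>E["t"]+.01:
        for p1 in np.array(E["pend"]):
            for k in range(m):
                a=p0+(p1-p0)*(k+1)/m; q=R2(th).T@(a-cc); ss,pe,nn=geo(q); w+=h*acc(th,w,K*max(pe,0),q,nn,b,I,fr); th+=h*w
            p0=p1
        sv=E["nsv"]
else:
    th,w,cc,sv=np.radians(-11.7),-.524,np.array(C),.03; a=None
q,pe,nn=pen(th,cc,x); nw=R2(th)@nn; cm=x-nw*F/K*.5
c=cm if a is None else .5*(a+cm)
ss,pe,nn=pen(th,cc,c); d=F/K-pe; lev=(pen(th+1e-4,cc,c)[1]-pe)/1e-4; V=lev**2*PS**2+.0006**2
dth=PS**2*lev*d/V; dcc=R2(th)@nn*.0006**2*d/V
print("t",t,"meas F %.2f"%F,"tool F",(R.T@s["force"]).round(1),"pos",x.round(4),"cmd-meas mm",None if a is None else ((a-cm)*1e3).round(1),"z",s["position"][2].round(4),"yaw %.1f"%yaw)
print("pred F %.2f lever %.0f mm dth %.2f deg dcc %s mm"%(K*pe,lev*1e3,np.degrees(dth),(dcc*1e3).round(2)))
th+=dth; w+=dth/.3*.4*(a is not None); cc=cc+dcc; ss=pen(th,cc,c)[0]
o,_=design([b,I,fr,lag,0,*(cc-C)],[th,w,ss,F],n/8,v1,v2,Ft,sv)
y0=np.radians(yaw); X=np.array([-np.sin(y0),np.cos(y0)]); Y=np.array([np.cos(y0),np.sin(y0)])
rows=[];pend=[];yw=yaw
for k in range(1,n+1):
    i=round(k/8/DT); e=o[i,1:3]+lag*(o[i+1,1:3]-o[i-1,1:3])/(2*DT)-c
    r=[round(e@X,4),round(e@Y,4)]; yt=np.degrees(np.unwrap([y0,o[i,3]])[1]); yw+=np.clip(yt-yw,-9.5,9.5)
    rows.append([0,*r,0,0,0,round((yaw-yw)*2)/2]); pend.append((c+r[0]*X+r[1]*Y).tolist())
i=round(n/8/DT)
json.dump(dict(th=th,w=w,cc=list(cc),c=list(c),sv=sv,t=t,pend=pend,nsv=np.hypot(*(lab(o[i,4])[0]-lab(o[i-1,4])[0]))/DT),open("E.json","w"))
print("now s %.1f th %.1f w %.2f cc %s -> s %.1f th %.1f w %.2f"%(ss*1e3,np.degrees(th),w,cc.round(4),o[i,4]*1e3,np.degrees(o[i,5]),o[i,6])); print("ROWS",json.dumps(rows))
E
python3 step2.py 2 .045 .03 5 .05
```

```text
t 15.35 meas F 2.56 tool F [-0.  -2.3  2.9] pos [0.5223 0.15  ] cmd-meas mm None z 0.205 yaw -46.3
pred F -4.52 lever 26 mm dth 2.55 deg dcc [-0.15  0.2 ] mm
now s 108.5 th -9.2 w -0.52 cc [0.5884 0.0167] -> s 116.0 th -15.2 w -0.33
ROWS [[0, 0.0141, 0.0051, 0, 0, 0, 9.5], [0, 0.0255, 0.0105, 0, 0, 0, 19.0]]
```

```bash
python3 -m jog '[[0,0.0141,0.0051,0,0,0,9.5],[0,0.0255,0.0105,0,0,0,19]]' >/dev/null; python3 step2.py 2 .045 .03 5
```

```text
t 15.6 meas F 2.27 tool F [ 0.4 -2.7  2.9] pos [0.5489 0.1603] cmd-meas mm [-0.8 -0.3] z 0.205 yaw -65.2
pred F 4.03 lever -1 mm dth 0.00 deg dcc [ 0.09 -0.33] mm
now s 116.6 th -15.2 w -0.33 cc [0.5884 0.0164] -> s 124.1 th -18.5 w -0.14
ROWS [[0, 0.011, 0.0027, 0, 0, 0, 9.5], [0, 0.0195, 0.0057, 0, 0, 0, 19.0]]
```

```bash
python3 -m jog '[[0,0.011,0.0029,0,0,0,9.5],[0,0.0195,0.0059,0,0,0,19]]' >/dev/null; python3 step2.py 2 .045 .03 5.5
```

```text
t 15.85 meas F 0.96 tool F [ 0.1 -0.7  2.5] pos [0.5697 0.1622] cmd-meas mm [-1.1  0.8] z 0.205 yaw -84.2
pred F 6.23 lever -18 mm dth 0.28 deg dcc [ 0.01 -0.94] mm
now s 125.2 th -18.2 w -0.12 cc [0.5884 0.0154] -> s 133.4 th -18.9 w 0.03
ROWS [[0, 0.0079, 0.0014, 0, 0, 0, 9.5], [0, 0.0143, 0.0034, 0, 0, 0, 18.5]]
```

```bash
python3 -m jog '[[0,0,0.0005,0,0,0,2]]' | grep -E "time|pos|force"; cat > cam.py <<'E'
from h import *
def rd():
    s=bot.read_state(); R=np.array(s["tcp_rot"]); M=R.T@s["moment"]; return s["time_s"],round(np.hypot(M[0]-.02,M[1]+.01)/.21,2),np.round(s["position"],4).tolist()
print(rd())
A={c:viewer.capture(c) for c in("top","scene")}
print(rd())
for c,(im,d) in A.items():
    cv2.imwrite(f"pics/{c}_{int(rd()[0]*1000)}.png",im)
    W=cloud(c,d,np.ones(d.shape,bool)); lid=W[(np.hypot(W[:,0]-.589,W[:,1]-.0165)<.15)&(W[:,2]>.166)&(W[:,2]<.178)]
    r=cv2.minAreaRect((lid[:,:2]*1000).astype(np.float32)); print(c,len(lid),np.round(r[0],1),np.round(r[1],1),round(r[2],1))
    np.save(f"lid_{c}.npy",lid)
E
python3 cam.py
```

```text
time_s: 15.98
position: [0.5701, 0.1619, 0.2051]
force: [0.2, 4.5, -2.0]
grasp_force: 29.9
(15.975, np.float64(4.67), [0.5701, 0.1619, 0.2051])
(16.075, np.float64(5.03), [0.5689, 0.1618, 0.2052])
top 3789 [590.5  16.7] [229.9 171.1] 75.4
scene 4288 [590.9  28.6] [260.8 176. ] 75.2
```

```bash
python3 - <<'E'
import json,numpy as np
from rig import bot
E=json.load(open("E.json")); s=bot.read_state()
E.update(th=np.radians(-14.6),w=.03,cc=[.5884,.0163],c=[.5695,.1613],sv=.015,t=s["time_s"]); json.dump(E,open("E.json","w"))
E
python3 step2.py 2 .04 .03 5
```

```text
t 16.075 meas F 5.03 tool F [-0.2 -5.4  2.6] pos [0.5689 0.1618] cmd-meas mm [0.6 0. ] z 0.2052 yaw -85.8
pred F 3.51 lever -32 mm dth -0.12 deg dcc [0.02 0.23] mm
now s 131.0 th -14.7 w 0.03 cc [0.5884 0.0165] -> s 138.2 th -13.2 w 0.18
ROWS [[0, 0.0032, 0.0009, 0, 0, 0, 9.5], [0, 0.0067, 0.0027, 0, 0, 0, 17.5]]
```

```bash
python3 -m jog '[[0,0.0032,0.0009,0,0,0,9.5],[0,0.0067,0.0027,0,0,0,17.5]]' >/dev/null; python3 step2.py 2 .04 .03 5
```

```text
t 16.325 meas F 3.66 tool F [-0.3 -3.9  4.3] pos [0.5755 0.1591] cmd-meas mm [0.6 0.3] z 0.2052 yaw -103.5
pred F 6.13 lever -45 mm dth 0.22 deg dcc [-0.07 -0.3 ] mm
now s 138.7 th -12.9 w 0.20 cc [0.5883 0.0162] -> s 148.4 th -9.5 w 0.27
ROWS [[0, 0.001, 0.0013, 0, 0, 0, -2.0], [0, 0.0017, 0.0025, 0, 0, 0, -4.0]]
```

```bash
python3 -m jog '[[0,0.001,0.0013,0,0,0,-2],[0,0.0017,0.0025,0,0,0,-4]]' >/dev/null; python3 step2.py 2 .035 .03 5
```

```text
t 16.575 meas F 5.17 tool F [-0.7 -5.2  3.1] pos [0.5766 0.1565] cmd-meas mm [0.3 0.1] z 0.2052 yaw -99.2
pred F 5.05 lever -34 mm dth -0.01 deg dcc [0.   0.02] mm
now s 148.4 th -9.4 w 0.27 cc [0.5884 0.0162] -> s 157.3 th -5.2 w 0.30
ROWS [[0, -0.0004, 0.0012, 0, 0, 0, -2.0], [0, -0.0011, 0.0022, 0, 0, 0, -4.0]]
```

```bash
python3 -m jog '[[0,-0.0004,0.0012,0,0,0,-2],[0,-0.0011,0.0022,0,0,0,-4]]' >/dev/null; python3 step2.py 2 .035 .03 4.8
```

```text
t 16.825 meas F 5.33 tool F [-0.3 -5.7  4.2] pos [0.5749 0.1546] cmd-meas mm [ 0.4 -0.1] z 0.2052 yaw -95.2
pred F 4.77 lever -26 mm dth -0.04 deg dcc [0.01 0.09] mm
now s 157.1 th -5.2 w 0.30 cc [0.5884 0.0163] -> s 165.8 th -1.1 w 0.27
ROWS [[0, -0.0007, 0.0009, 0, 0, 0, -2.0], [0, -0.0011, 0.0015, 0, 0, 0, -4.0]]
```

```bash
python3 -m jog '[[0,-0.0007,0.0009,0,0,0,-2],[0,-0.0011,0.0015,0,0,0,-4]]' >/dev/null; python3 step2.py 2 .035 .03 4.8
```

```text
t 17.075 meas F 5.69 tool F [ 0.  -5.9  2.8] pos [0.5734 0.1533] cmd-meas mm [ 0.4 -0.1] z 0.2052 yaw -91.2
pred F 4.57 lever -17 mm dth -0.06 deg dcc [0.  0.2] mm
now s 165.5 th -1.1 w 0.27 cc [0.5884 0.0165] -> s 173.9 th 2.4 w 0.21
ROWS [[0, -0.0, 0.0004, 0, 0, 0, -2.0], [0, 0.0002, 0.0007, 0, 0, 0, -3.5]]
```

```bash
python3 -m jog '[[0,0,0.0004,0,0,0,-2],[0,0.0002,0.0007,0,0,0,-3.5]]' >/dev/null; python3 step2.py 3 .035 .03 4.8
```

```text
t 17.325 meas F 5.51 tool F [-0.3 -5.1  3.5] pos [0.5734 0.1527] cmd-meas mm [ 0.3 -0.1] z 0.2051 yaw -87.7
pred F 4.93 lever -9 mm dth -0.02 deg dcc [-0.    0.11] mm
now s 173.7 th 2.4 w 0.21 cc [0.5884 0.0167] -> s 179.9 th 5.6 w 0.10
ROWS [[0, -0.0004, 0.0001, 0, 0, 0, -1.5], [0, -0.001, 0.0002, 0, 0, 0, -2.5], [0, -0.0016, 0.0003, 0, 0, 0, -3.5]]
```

```bash
python3 -m jog '[[0,-0.0004,0.0001,0,0,0,-1.5],[0,-0.001,0.0002,0,0,0,-2.5],[0,-0.0016,0.0003,0,0,0,-3.5]]' >/dev/null; python3 step2.py 3 .035 .03 4.6;  python3 cam.py
```

```text
t 17.7 meas F 5.38 tool F [-0.1 -5.9  3.4] pos [0.5717 0.1522] cmd-meas mm [0.3 0. ] z 0.2051 yaw -84.3
pred F 4.98 lever -3 mm dth -0.00 deg dcc [-0.01  0.08] mm
now s 179.7 th 5.6 w 0.10 cc [0.5884 0.0167] -> s 181.8 th 6.9 w 0.02
ROWS [[0, -0.0005, -0.0, 0, 0, 0, -0.5], [0, -0.0007, -0.0001, 0, 0, 0, -1.0], [0, -0.0008, -0.0001, 0, 0, 0, -1.0]]
(17.7, np.float64(5.38), [0.5717, 0.1522, 0.2051])
(17.8, np.float64(5.12), [0.5716, 0.1522, 0.2051])
top 3709 [589.8  15.9] [170.8 228.5] 3.7
scene 4276 [586.5  30.5] [173.8 264.4] 4.4
```

```bash
python3 -m jog '[[0,0.0015,0,0,0,0,0],[0,0.003,0.0001,0,0,0,0],[0,0.0045,0.0002,0,0,0,0],[0,0.006,0.0002,0,0,0,0]]'; python3 f.py 3;  python3 cam.py
```

```text
time_s: 18.3
position: [0.5777, 0.1526, 0.2052]
tcp_rot: [[0.995, 0.099, -0.001], [0.099, -0.995, 0.005], [-0.001, -0.005, -1.0]]
force: [-0.7, 6.0, -2.7]
opening: 0.344
grasp_force: 29.9
t 18.4 pos [0.5779 0.1527 0.2051] F tool [ 0.17 -5.73  2.92] M tool [ 1.153 -0.147 -0.004] z [-0.001  0.005 -1.   ]
(18.45, np.float64(5.48), [0.5779, 0.1527, 0.2052])
(18.55, np.float64(5.47), [0.5778, 0.1527, 0.2052])
top 3724 [590.4  16.6] [171.6 229.7] 4.8
scene 4276 [585.5  31.4] [175.4 267.1] 5.6
```

```bash
python3 -m jog '[[0,0,0,0,0,0,0],[0,0,0,0,0,0,0],[0,0,0,0,0,0,0],[0,0,0,0,0,0,0],[0,0,0,0,0,0,0]]'|grep force; python3 -m jog '[[0,0,-0.006,0,0,0,0],[0,0,-0.02,0,0,0,0],[0,0,-0.04,0,0,0,0],[0,0,-0.06,0,0,0,0],[0,0,-0.075,-0.02,0,0,0],[0,0,-0.08,-0.03,0,0,0],[0,0,-0.08,-0.03,0,0,0],[0,0,-0.08,-0.03,0,0,0],[0,0,-0.08,-0.03,0,0,0],[0,0,-0.08,-0.03,0,0,0],[0,0,-0.08,-0.03,0,0,0],[0,0,-0.08,-0.03,0,0,0]]'; python3 cam.py; ls pics | tail -3
```

```text
force: [0.5, 5.6, -2.8]
grasp_force: 29.9
time_s: 20.68
position: [0.571, 0.2297, 0.2352]
tcp_rot: [[0.995, 0.098, -0.0], [0.098, -0.995, -0.0], [-0.0, 0.0, -1.0]]
force: [-0.1, -0.2, -3.1]
opening: 0.345
grasp_force: 29.9
(20.675, np.float64(0.85), [0.571, 0.2297, 0.2352])
(20.775, np.float64(0.95), [0.5709, 0.2298, 0.2352])
top 4255 [590.4  16.8] [170.5 230.3] 5.0
scene 4235 [587.4  15.3] [173.8 234.1] 4.8
top_17800.png
top_18550.png
top_20775.png
```

```bash
python3 - <<'E'
import cv2
im=cv2.imread("pics/scene_20775.png"); cv2.imwrite("pics/crop9.png",cv2.resize(im[40:300,250:530],None,fx=2.2,fy=2.2))
E
python3 f.py 3
```

```text
t 20.875 pos [0.5709 0.2299 0.2352] F tool [0.02 0.47 3.3 ] M tool [-0.046 -0.181  0.001] z [ 0. -0. -1.]
```

View pics/crop9.png

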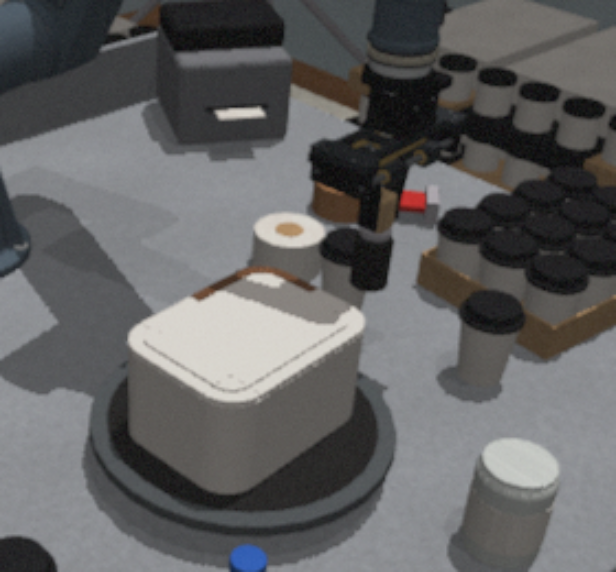

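The picture shows the roller held upright at crop (372,260), clear of the tub. The turntable is standing still and the cups and label roll look undisturbed. The force record keeps all seven points inside 2–9 N, so I'm handing in.

```bash
python3 -c "
from rig import workorder; print(workorder.hand_in())"
```

```text
the job is handed in; nothing more can be done
None
```

I rolled the label down in one stroke from start edge to end edge and handed the job in; no verdict came back. By my readings the force stayed within 2–9 N, except for a dip to about 1 N near label_4 that I pressed back to 5 N without lifting off. The roller is held upright, clear of the tub and bench, and the turntable is still.

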